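# Line up the inspected returns on the raised shelf

## Robot

A 6-joint arm with a two-finger parallel gripper is mounted at the origin on the work surface. World frame = base frame: x ahead of the robot, y to its left, z up, the work surface at z = 0. Lengths are in m, angles in degrees, forces in N, time in s.
With the tool pointing down it reaches from about 0.325 to 0.775 m from the base axis. Payload 5.5 kg.
Tool frame: the origin (TCP) lies at the very end of the fingers, on their centre line; the grasp point (between the pads) lies 19 mm behind it (bot.grasp_offset is the distance from the TCP to the grasp point, in m); z points along the fingers, y is the line along which they close (so a half turn about z gives the same grasp; the last joint's range is limited). The gripper opens to 88 mm and grips with 3 to 60 N. Pads are 20 mm wide; open, the fingers measure 115 mm over their backs; the gripper's body (75 mm by 178 mm) begins 61 mm behind the grasp point.
Start: joints at [65.048, 5.22, 70.514, -0, 104.267, -3.249], TCP at [0.222, 0.557, 0.223] pointing down, gripper open.
Joint ranges: [-164.24, 164.24], [-49.07, 125.15], [9.68, 141.18], [-86.29, 266.29], [3.28, 154.24], [-151.56, 151.56]. Speed limits (degrees/s): [147.25, 147.25, 172.46, 180, 180, 180].

## Interface

Orientations are given as [roll, pitch, yaw] about the fixed x, y, z axes, in that order (R = Rz(yaw) Ry(pitch) Rx(roll)).
In Python, from plant import bot gives the robot as it stands.
- The arm moves only by the tool apply_moves, never from a script. Its arguments are lists of equal length, an entry for each row: "offset": the shift along the tool's x, y, z in mm, a list of three; "spin": the turn about the tool's z in rad. A call has 1 to 20 rows; each row is the pose to reach, as a shift and turn from the pose commanded when the call began, along the tool's axes at that moment; what a row does not reach only later rows make up. A row lasts 1/12 s, in which the tool goes at most 41.7 mm and 7.16 degrees, less where a joint would pass 70% of its speed; a pose out of reach is approached as far as the arm can. A call with a gripper value outside its range is refused whole. "grip" is the opening, from 0 (shut) to 1 (fully open), set as the call begins (left out, the last holds). The fingers move at their own pace and stop on an object; "grip_force" is the grip in N (left out, the last holds). Time passes only in rows, so rows that repeat a pose let the fingers close. It gives the time, the measured TCP pose, the force, the opening and the grip force at its end, in the units of the state.
- bot.read_state(): the state, without advancing time (a new reading comes with each control period).
- bot.snapshot(name): name is "side" or "top" or "wrist"; returns a dict with "image" (384x512x3 uint8, red, green, blue), "camera_matrix" (3x3 intrinsics, pixels), "rvec" (rotation vector, rad) and "tvec" (3), from world to camera coordinates, as OpenCV has them; the wrist camera has in their place "mount" (4x4, takes a point from camera to tool coordinates, whose origin is the TCP and whose axes are the flange's). Camera axes: x right, y down, z forward; pixel columns grow to the right and rows downward; lengths in m; the calibration is good to about 2 mm. A picture is of the moment at which its call begins: read the wrist's pose just before it. There is no depth.
- bot.finish_job(): hands the job in; it is judged then, once.
The state is a dict: "t": time; "qpos": joint angles; "joint_velocities": joint speeds; "effort": joint torques, N m; "position": TCP position; "orientation": TCP orientation; "ft_force": force on the tool from outside, world axes, zero at the start; "wrist_torque": the same for the moment, N m; "finger_gap": opening from 0.0 (shut) to 1.0 (fully open); "gripper_force": force on a finger pad.
Only numpy, scipy, OpenCV 4.12 (cv2) and the standard library are available. Lean on these libraries where they do the work, as an engineer would, in place of code of your own. Each camera call takes 0.05 s, during which the arm holds its last target. There are 200 camera calls.

## Task

Carry on the row that the tin has begun on the narrow raised shelf: starting beside the tin and going along the long free part of the shelf, stand the two wooden knobs, then the hair dryer nozzle, then the brass door handle, side by side in one straight line over the dark centre strip, with about a finger's width between neighbours and none touching. Everything stands on its base, the nozzle's flat mouth and the long door handle run along the shelf, and the handle lies wholly on it. Set things down without dropping them, and leave the tin, phone, mug and carton where they are.

Things in the scene. Friction and masses are not known exactly. Their poses are not given: they have to be found in the camera images.
- shelf_top (a point): Centre of the top face of the narrow grey shelf, 80 mm above the bench. The shelf is 580 mm long (its y axis), 85 mm deep (its x axis), on three aluminium feet, with a flat 12 mm wide dark strip along the middle of its top. z is up. The shelf stands across the bench in front of the robot, slightly turned.
- tin: Plain round steel tin, 70 mm diameter, 75 mm high, standing on the centre strip near the +y end (the robot's left) of the shelf; it is the first of the row and stays put. Origin: centre of its underside. The free part of the shelf lies on its -y side.
- knob_a: Large walnut drawer knob standing on its foot, 65 mm high: foot 46 mm diameter, waist 28 mm, mushroom head 56 mm diameter with a straight rim 42 to 53 mm above the foot. Origin: centre of its underside, z up its axis. Either knob may come first.
- knob_b: The second walnut drawer knob, same as knob_a.
- nozzle: Pink plastic hair dryer nozzle standing on its round collar (54 mm diameter, 34 mm high), tapering to a flat mouth at the top, 64 mm along its x axis and 18 mm along its y axis, from 56 to 85 mm height. Origin: centre of its underside, z up.
- handle: Brass door handle lying on its back plate (140 mm along x, 44 mm along y, 8 mm thick); a neck at x = -45 mm carries a straight lever 115 mm long over the plate, parallel to it, 18 mm wide (y), 14 mm thick, its middle 53 mm above the underside; free under it from x = -30 mm on. About 0.4 kg, centre of mass near x = -8 mm. Origin: centre of the plate's underside, z up.
- phone: Cracked black smartphone lying on the bench among the returns, 150 mm (x) by 72 mm by 9 mm; stays there. Origin: centre of its underside.
- mug: White mug, 82 mm diameter, 95 mm high, on the bench beyond the shelf's left end; stays there. Origin: centre of its underside.
- carton: Small cardboard carton 120 x 90 x 70 mm on the bench beyond the shelf's right end; stays there. Origin: centre of its underside.

How it is judged:
By the outcome, as a careful person would: the job done as asked, in the order asked, and still so for the second after the job is handed in, with the robot touching nothing.
It also fails if it takes over 69 s, if anything falls off the work surface, if the arm or the gripper's body presses on something with over 40 N, if the wrist force passes 120 N, or if a joint passes its speed limit or range.

## Working session

There is one attempt and no reset: what is moved stays moved. The work goes in short steps, Python scripts to look and compute and a tool call to move; the robot and the scene stay as the last step left them, time stands still between calls to the robot, and variables do not carry over. Pictures are saved under pics/ and viewed, at most 10 in all, crops included, and the job is handed in when it is done.

Besides the shell and the picture viewer there is one more tool, called as name(argument=value, ...), one argument or row to a line, values as JSON. apply_moves: Moves the arm, as the interface text tells. Its arguments: {"type":"object","properties":{"offset":{"type":"array"},"spin":{"type":"array"},"grip":{"type":"number"},"grip_force":{"type":"number"}},"required":["offset","spin"]}

```bash
mkdir -p pics; ls
python3 - <<'E'
from plant import bot
import cv2,pickle
S={n:bot.snapshot(n) for n in("side","top")}
pickle.dump(S,open("s0.pkl","wb"))
for n in S: cv2.imwrite(f"pics/{n}0.png",S[n]["image"][:,:,::-1]); print(n,S[n]["camera_matrix"].tolist(),S[n]["rvec"],S[n]["tvec"])
print(bot.read_state())
E
```

```text
pics
side [[377.802721739818, 0.0, 252.7817917920374], [0.0, 377.802721739818, 187.9698825752705], [0.0, 0.0, 1.0]] [ 2.38258192 -0.53388583  0.20257708] [-0.47673607  0.2305066   1.05451359]
top [[480.8981045430525, 0.0, 260.46740020004455], [0.0, 480.8981045430525, 193.16323201600778], [0.0, 0.0, 1.0]] [ 2.13476466 -2.16614895  0.17019107] [-0.0040845   0.53865819  1.65914203]
{'t': 0.1, 'qpos': array([ 6.50487010e+01,  5.25961199e+00,  7.05731682e+01,  2.01625864e-03,
        1.04266588e+02, -3.24966751e+00]), 'joint_velocities': array([ 0.02264842, -0.03330607, -0.13726153, -0.09821995, -0.00637135,
       -0.0694764 ]), 'effort': array([ 1.73567223e-03, -4.47851551e+01, -4.07572711e+01,  7.00987852e-02,
        2.82871281e-02, -1.43631428e-04]), 'position': array([0.2217565 , 0.55724167, 0.22162926]), 'orientation': array([-1.79900903e+02, -7.58465404e-03,  1.58298857e+02]), 'ft_force': array([-0.30382191, -0.75396938, -0.29239057]), 'wrist_torque': array([ 0.00667865, -0.00929134,  0.04773406]), 'gripper_force': 0.0, 'finger_gap': 1.0055116399538284}
```

View pics/side0.png

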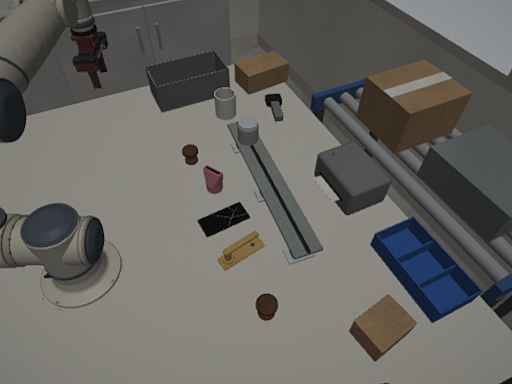

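View pics/top0.png

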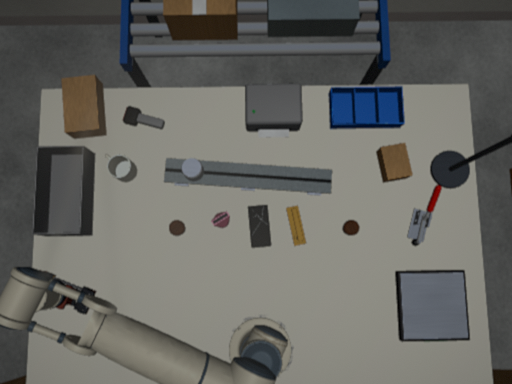

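The side view shows the tin at (248,130), knobs at (190,153) and (266,305), the nozzle at (213,178), the handle at (241,250) and the shelf running from (235,125) to (315,250). The top view shows the tin at (192,169), knobs at (177,228) and (351,227), the nozzle at (221,219), the handle at (296,225) and the shelf spanning x 165–332.

```bash
cat > h.py <<'E'
import numpy as np, cv2
from scipy.spatial.transform import Rotation as Ro
def cam(s,st=None):
    "camera centre and camera->world rotation"
    if "rvec" in s:
        R=cv2.Rodrigues(np.array(s["rvec"]))[0]; return -R.T@np.array(s["tvec"]).ravel(),R.T
    Rt=Ro.from_euler("xyz",st["orientation"],degrees=True).as_matrix(); M=np.array(s["mount"])
    return Rt@M[:3,3]+st["position"],Rt@M[:3,:3]
def rays(s,uv,st=None):
    c,R=cam(s,st); K=np.array(s["camera_matrix"])
    d=np.c_[np.atleast_2d(uv),np.ones(len(np.atleast_2d(uv)))]@np.linalg.inv(K).T@R.T
    return c,d
def plane(s,uv,z,st=None):
    c,d=rays(s,uv,st); return c+d*((z-c[2])/d[:,2])[:,None]
def tri(views):
    "least squares meeting point of rays [(c,d)]; returns point, gap"
    A=0;b=0
    for c,d in views:
        d=d/np.linalg.norm(d);P=np.eye(3)-np.outer(d,d);A=A+P;b=b+P@c
    p=np.linalg.solve(A,b); return p,max(np.linalg.norm(np.cross(p-c,d/np.linalg.norm(d))) for c,d in views)
def proj(s,P,st=None):
    c,R=cam(s,st); q=(np.atleast_2d(P)-c)@R; q=q@np.array(s["camera_matrix"]).T; return q[:,:2]/q[:,2:]
def masks(img):
    H=cv2.cvtColor(img,cv2.COLOR_RGB2HSV)
    return {"brown":cv2.inRange(H,(0,100,15),(14,255,140)),"pink":cv2.inRange(H,(160,60,60),(179,255,255)),
      "brass":cv2.inRange(H,(15,110,90),(28,255,255))}
def blobs(m,lo=40,box=None):
    cs=[c for c in cv2.findContours(m,cv2.RETR_EXTERNAL,cv2.CHAIN_APPROX_NONE)[0] if cv2.contourArea(c)>lo]
    return cs
E
python3 - <<'E'
import pickle; from h import *
S=pickle.load(open("s0.pkl","rb"))
for n in S:
  for k,m in masks(S[n]["image"]).items():
    for c in blobs(m):
      (x,y),wh,a=cv2.minAreaRect(c); print(n,k,np.round([x,y,*wh,a]),cv2.contourArea(c),plane(S[n],[x,y],.03)[0].round(3))
t=S["top"]
H=cv2.cvtColor(t["image"],cv2.COLOR_RGB2HSV); 
for p in [(240,170),(250,176),(300,172),(192,165),(240,150)]: print(p,H[p[1],p[0]])
print(plane(t,[(165,159),(331,170),(331,192),(165,182),(250,176)],.08).round(3))
E
```

```text
side brown [267. 306.  25.  20.  90.] 379.0 [ 0.414 -0.325  0.03 ]
side brown [190. 154.  19.  14.  90.] 200.5 [0.418 0.281 0.03 ]
side brown [87. 75. 27. 23. 81.] 215.0 [0.177 0.931 0.03 ]
side brown [85. 43. 18. 25. 83.] 275.0 [0.214 1.222 0.03 ]
side pink [214. 178.  29.  18.  79.] 351.0 [0.453 0.141 0.03 ]
side brass [240. 250.  18.  47.  58.] 684.0 [ 0.418 -0.145  0.03 ]
top brown [ 64. 303.   8.  14.  42.] 52.5 [0.168 0.665 0.03 ]
top brown [351. 227.  12.  14.  90.] 135.0 [ 0.415 -0.329  0.03 ]
top brown [434. 198.   6.  29.  21.] 147.0 [ 0.514 -0.63   0.03 ]
top pink [223. 222.   8.  17.  58.] 80.5 [0.438 0.122 0.03 ]
top brass [296. 225.  38.  11.  78.] 383.0 [ 0.424 -0.134  0.03 ]
top brass [396. 161.  33.  24.  77.] 727.5 [ 0.65  -0.502  0.03 ]
top brass [ 80. 103.  54.  33.  86.] 1253.5 [0.879 0.64  0.03 ]
top brass [220.   6.  13.  27.  90.] 349.5 [1.252 0.128 0.03 ]
top brass [178.   7.  14.  27.  90.] 339.0 [1.252 0.289 0.03 ]
(240, 170) [95 16 96]
(250, 176) [90  6 42]
(300, 172) [99 20 91]
(192, 165) [109  30 138]
(240, 150) [ 24  18 144]
[[ 0.657  0.319  0.08 ]
 [ 0.611 -0.258  0.08 ]
 [ 0.533 -0.255  0.08 ]
 [ 0.576  0.318  0.08 ]
 [ 0.593  0.024  0.08 ]]
```

```bash
cat >> h.py <<'E'
def move(st,xyz,yaw,vert=True):
    "offset in mm in the current tool axes (from measured pose) and spin in rad, for a target xyz and yaw"
    Rt=Ro.from_euler("xyz",st["orientation"],degrees=True).as_matrix()
    if vert: Rt=Ro.from_euler("xyz",[180,0,st["orientation"][2]],degrees=True).as_matrix()
    d=(yaw-st["orientation"][2]+180)%360-180
    return (Rt.T@(np.array(xyz)-st["position"])*1000).round(1), round(-np.radians(d),4)
E
python3 - <<'E'
from h import *; from plant import bot
st=bot.read_state(); s=bot.snapshot("wrist"); print(s["camera_matrix"],np.array(s["mount"]).round(4))
for p in [(.44,.2,.33),(.44,-.2,.33)]: print(move(st,p,85.6))
E
```

```text
[[272.16167396   0.         256.73648946]
 [  0.         272.16167396 193.94396814]
 [  0.           0.           1.        ]] [[-1.200e-03 -9.661e-01 -2.582e-01  7.070e-02]
 [ 1.000e+00 -9.000e-04 -1.300e-03 -4.000e-04]
 [ 1.000e-03 -2.582e-01  9.661e-01 -1.621e-01]
 [ 0.000e+00  0.000e+00  0.000e+00  1.000e+00]]
(array([-334.9, -251.2, -108.4]), np.float64(1.2688))
(array([-482.8, -622.9, -108.4]), np.float64(1.2688))
```

apply_moves(
  offset=[
    [-335,-250,-110],
    [-335,-250,-110],
    [-335,-250,-110],
    [-335,-250,-110],
    [-335,-250,-110],
    [-335,-250,-110],
    [-335,-250,-110],
    [-335,-250,-110],
    [-335,-250,-110],
    [-335,-250,-110],
    [-335,-250,-110],
    [-335,-250,-110],
    [-335,-250,-110],
    [-335,-250,-110],
  ],
  spin=[1.27,1.27,1.27,1.27,1.27,1.27,1.27,1.27,1.27,1.27,1.27,1.27,1.27,1.27],
)

```text
t: 1.32
position: [0.4403, 0.202, 0.332]
orientation: [-179.9, -0.0, 85.6]
ft_force: [-0.5, -0.1, -1.0]
finger_gap: 1.002
gripper_force: 0.0
```

Run:
```python
from h import *; from plant import bot
import pickle
st=bot.read_state(); s=bot.snapshot("wrist"); pickle.dump((s,st),open("w1.pkl","wb"))
print(st["t"],st["position"],st["orientation"],abs(st["joint_velocities"]).max())
cv2.imwrite("pics/w1.png",s["image"][:,:,::-1])
print(move(st,(.44,-.12,.33),85.6))
```

```text
1.3167 [0.44025101 0.20196715 0.33204957] [-1.79936188e+02 -2.16560226e-03  8.56116295e+01] 1.2591540203120222
(array([-321. ,   24.4,    2. ]), np.float64(0.0002))
```

View pics/w1.png

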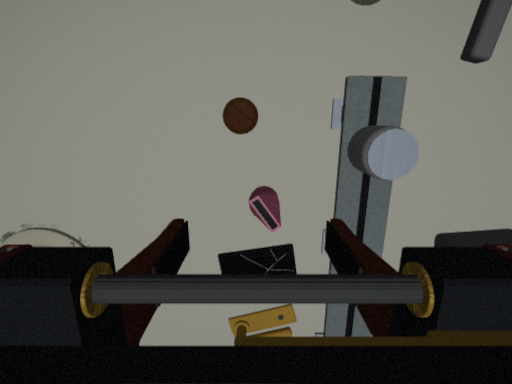

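The wrist view shows knob_a at (240,116), the nozzle mouth around (266,213) slanting, the tin's top at (390,152), the shelf's far end at y=75, and the handle partly hidden at (262,325).

apply_moves(
  offset=[
    [-170,0,0],
    [-170,0,0],
    [-170,0,0],
    [-170,0,0],
    [-170,0,0],
    [-170,0,0],
    [-170,0,0],
  ],
  spin=[0,0,0,0,0,0,0],
)

```text
t: 1.95
position: [0.4273, 0.033, 0.3325]
orientation: [-180.0, -0.0, 85.6]
ft_force: [-0.8, -0.2, -0.1]
finger_gap: 0.997
gripper_force: 0.0
```

```bash
cat > snapw.py <<'E'
import sys,pickle; from h import *; from plant import bot
st=bot.read_state(); s=bot.snapshot("wrist"); pickle.dump((s,st),open(sys.argv[1]+".pkl","wb"))
cv2.imwrite(f"pics/{sys.argv[1]}.png",s["image"][:,:,::-1]); print(st["t"],st["position"],st["orientation"],abs(st["joint_velocities"]).max())
E
python3 snapw.py w2
```

```text
1.95 [0.42733955 0.03298966 0.3324612 ] [-1.79988866e+02 -4.20693411e-02  8.55971017e+01] 1.7454089766839176
```

apply_moves(
  offset=[
    [-200,0,0],
    [-200,0,0],
    [-200,0,0],
    [-200,0,0],
    [-200,0,0],
    [-200,0,0],
    [-200,0,0],
  ],
  spin=[0,0,0,0,0,0,0],
)

```text
t: 2.58
position: [0.4125, -0.1672, 0.3319]
orientation: [-179.9, -0.1, 85.5]
ft_force: [-0.1, 0.9, 0.9]
finger_gap: 1.002
gripper_force: 0.0
```

```bash
python3 snapw.py w3
```

```text
2.5833 [ 0.41245225 -0.16715572  0.33189987] [-1.79917995e+02 -6.44839902e-02  8.55229628e+01] 2.648139928928485
```

apply_moves(
  offset=[
    [-200,0,0],
    [-200,0,0],
    [-200,0,0],
    [-200,0,0],
    [-200,0,0],
    [-200,0,0],
    [-200,0,0],
  ],
  spin=[0,0,0,0,0,0,0],
)

```text
t: 3.22
position: [0.3976, -0.3662, 0.3316]
orientation: [-179.9, -0.1, 85.6]
ft_force: [-0.6, 0.4, -0.2]
finger_gap: 1.003
gripper_force: 0.0
```

```bash
python3 snapw.py w4
python3 - <<'E'
from h import *; import pickle
im=np.vstack([cv2.resize(pickle.load(open(f"w{i}.pkl","rb"))[0]["image"][:250],None,fx=.8,fy=.8) for i in (2,3,4)])
cv2.imwrite("pics/m234.png",im[:,:,::-1])
for i in (1,2,3,4):
  s,st=pickle.load(open(f"w{i}.pkl","rb"))
  for k,m in masks(s["image"]).items():
    m[225:]=0
    for c in blobs(m,150):
      (x,y),wh,a=cv2.minAreaRect(c); e=cv2.fitEllipse(c); print(i,k,np.round([x,y,*wh,a]),"ell",np.round([*e[0],*e[1],e[2]],1),plane(s,[x,y],.05,st)[0].round(3))
E
```

```text
3.2167 [ 0.3975933  -0.36615236  0.33157695] [-1.79925981e+02 -1.14244168e-01  8.56068690e+01] 2.6487021922604392
1 brown [240. 116.  35.  34.  63.] ell [240.1 115.2  33.   34.4   2.9] [0.419 0.282 0.05 ]
1 pink [264. 206.  39.  29.  85.] ell [266.6 205.5  27.5  36.3 156. ] [0.446 0.131 0.05 ]
2 brown [238.  10.  20.  34.  90.] ell [239.2   8.   21.   33.2  96.9] [0.417 0.258 0.05 ]
2 pink [264. 103.  45.  33.  45.] ell [264.2 102.5  30.3  44.7 150.8] [0.445 0.129 0.05 ]
3 brass [263. 143.  25.  79.  74.] ell [263.5 143.   26.4 101.   74.4] [ 0.425 -0.132  0.05 ]
4 brown [264. 138.  33.  33.  90.] ell [263.7 138.8  32.2  32.9  10.5] [ 0.411 -0.324  0.05 ]
4 brass [406. 211.  26.  73.  90.] ell [418.3 213.6  22.8  92.7  83.6] [ 0.646 -0.464  0.05 ]
4 brass [263.  14.  34.  89.  74.] ell [260.1  17.8  34.1  87.5  79.2] [ 0.423 -0.148  0.05 ]
```

View pics/m234.png

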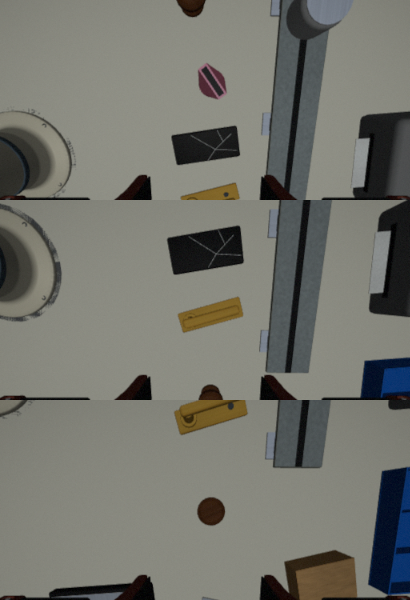

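In the three panels: in w2 the nozzle mouth slants near (264,103). In w3 the handle lies at (263,143) with the lever over its plate, and the shelf's near end is at full-scale (360,215). In w4 the handle's neck is toward the robot, and knob_b is at (264,138).

Run:
```python
from h import *; import pickle
W={i:pickle.load(open(f"w{i}.pkl","rb")) for i in (1,2,3,4)}; S=pickle.load(open("s0.pkl","rb"))
T=lambda i:(W[i] if isinstance(i,int) else (S[i],None))
def ry(i,uv): s,st=T(i); c,d=rays(s,uv,st); return c,d[0]
# knobs
print("knobA w1,side,top?",tri([ry(1,(240.1,115.5)),ry("side",(190,153.5))]),tri([ry(1,(240.1,115.5)),ry("top",(177,228))]))
print("knobB",tri([ry(4,(263.7,138.6)),ry("side",(266.5,305.5))]),tri([ry(4,(263.7,138.6)),ry("top",(351,227))]))
# nozzle slot: dark pixels within pink hull
C={}
for i in (1,2):
  im=W[i][0]["image"]; m=masks(im)["pink"]; m[240:]=0
  c=max(blobs(m),key=cv2.contourArea); h=np.zeros_like(m); cv2.fillPoly(h,[cv2.convexHull(c)],255)
  g=cv2.cvtColor(im,cv2.COLOR_RGB2HSV)[:,:,2]; d=((h>0)&(g<60)).astype(np.uint8)*255
  c=max(blobs(d,5),key=cv2.contourArea); M=cv2.moments(c); C[i]=(M["m10"]/M["m00"],M["m01"]/M["m00"])
  w=plane(W[i][0],c[:,0],.085,W[i][1])[:,:2].astype(np.float32)*1000; print("slot",i,C[i],cv2.minAreaRect(w))
print("nozzle",tri([ry(i,C[i]) for i in C]))
# handle plate
for i in (3,):
  c=max(blobs((lambda m:(m.__setitem__(slice(230,None),0),m)[1])(masks(W[i][0]["image"])["brass"])),key=cv2.contourArea)
  r=cv2.minAreaRect(plane(W[i][0],c[:,0],.008,W[i][1])[:,:2].astype(np.float32)*1000); print("plate",r,cv2.boxPoints(r).round(0).tolist())
# shelf mask: bluish grey
for i in (1,2,3,4):
  s,st=W[i]; H=cv2.cvtColor(s["image"],cv2.COLOR_RGB2HSV)
  # strip: dark pixels in the neighbourhood of the expected line
  P=[]
  for v in np.arange(-.29,.29,.01):
    q=np.array([.594,.031])+v*np.array([.077,.997]); r0=[*q,.08]
    a,b=[proj(s,[q[0]+e*.997,q[1]-e*.077,.08],st)[0] for e in (-.03,.03)]
    if not(0<a[1]<215 and 0<b[1]<215): continue
    n=60; L=np.linspace(a,b,n); g=cv2.remap(cv2.cvtColor(s["image"],cv2.COLOR_RGB2GRAY),L[:,0].astype(np.float32).reshape(1,-1),L[:,1].astype(np.float32).reshape(1,-1),1)[0].astype(float)
    k=g<.65*np.median(g)
    if 5<k.sum()<20: P.append(L[k].mean(0))
  P=np.array(P)
  if len(P)>4:
    X=plane(s,P,.08,st); f=np.polyfit(X[:,1],X[:,0],1); print("strip",i,len(P),"y",X[:,1].min().round(3),X[:,1].max().round(3),"x=",f,"res",np.std(X[:,0]-np.polyval(f,X[:,1])).round(4))
```

```text
knobA w1,side,top? (array([0.4188807 , 0.28233483, 0.03299513]), np.float64(0.0005592305080271193)) (array([0.41923896, 0.28181418, 0.03875658]), np.float64(0.0007767948993192523))
knobB (array([ 0.41151224, -0.32463805,  0.03831901]), np.float64(0.0002703873696684477)) (array([ 0.41165016, -0.32256086,  0.06458754]), np.float64(0.0009323271076467465))
slot 1 (264.65416666666664, 213.88020833333331) ((446.7726135253906, 128.4082794189453), (9.56999397277832, 54.639183044433594), 31.090255737304688)
slot 2 (265.03516819571865, 101.09785932721712) ((446.66912841796875, 128.97706604003906), (9.626166343688965, 54.076820373535156), 31.484731674194336)
nozzle (array([0.44613288, 0.12928889, 0.0864471 ]), np.float64(0.00010310877220954003))
plate ((424.2944030761719, -135.7542266845703), (138.10438537597656, 42.833656311035156), 10.845491409301758) [[352.0, -128.0], [361.0, -170.0], [496.0, -144.0], [488.0, -102.0]]
strip 1 15 y 0.121 0.31 x= [0.09508168 0.58778516] res 0.0052
strip 2 25 y -0.049 0.242 x= [0.06478503 0.59267836] res 0.0033
strip 3 30 y -0.248 0.041 x= [0.08741632 0.59208849] res 0.0002
strip 4 10 y -0.248 -0.158 x= [0.08653814 0.59227814] res 0.0002
```

Run:
```python
from h import *; import pickle
a=pickle.load(open("w1.pkl","rb"))[0]["image"][60:200,320:440]; b=pickle.load(open("w3.pkl","rb"))[0]["image"][150:240,310:420];c=pickle.load(open("w4.pkl","rb"))[0]["image"][10:100,320:430]
d=pickle.load(open("w2.pkl","rb"))[0]["image"][70:140,230:300]
R=lambda x:cv2.resize(x,(390,290),interpolation=cv2.INTER_CUBIC)
im=np.vstack([np.hstack([R(a),R(b)]),np.hstack([R(c),R(d)])]); cv2.imwrite("pics/crop.png",np.clip(im[:,:,::-1]*1.5,0,255))
```

```text
[ WARN:0@0.475] global loadsave.cpp:1063 imwrite_ Unsupported depth image for selected encoder is fallbacked to CV_8U.
```

View pics/crop.png

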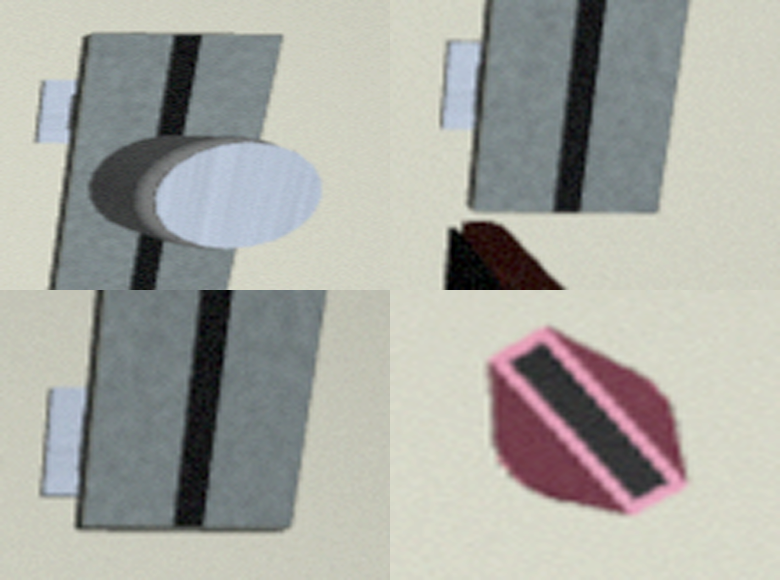

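The crops show the shelf's far corners at w1 (346,77) and (407,77), the tin top's centre at (393,154), near corners at w3 (333,215)/(386,216) and w4 (342,84)/(402,84), and the nozzle mouth clearly slanted.

Run:
```python
from h import *; import pickle
W={i:pickle.load(open(f"w{i}.pkl","rb")) for i in (1,2,3,4)}; S=pickle.load(open("s0.pkl","rb"))
def ry(i,uv): 
  s,st=W[i] if isinstance(i,int) else (S[i],None); c,d=rays(s,uv,st); return c,d[0]
print("nearL",tri([ry(3,(332.8,215.2)),ry(4,(342,83.6))]),"nearR",tri([ry(3,(385.6,215.8)),ry(4,(402.1,84.2))]))
print("far",plane(W[1][0],[(346.2,76.9),(406.8,77.4)],.08,W[1][1]))
# tin top: bright bluish
for i in (1,"top","side"):
  s,st=W[i] if isinstance(i,int) else (S[i],None)
  H=cv2.cvtColor(s["image"],cv2.COLOR_RGB2HSV); c0=proj(s,[.612,.235,.155],st)[0]
  m=cv2.inRange(H,(95,18,120),(130,90,255)); cs=[c for c in blobs(m,30) if np.linalg.norm(c[:,0].mean(0)-c0)<25]
  for c in cs: e=cv2.fitEllipse(c); print("tin",i,c0,e,plane(s,e[0],.155,st)[0])
tn=np.array([.0872,1,0]);tn/=np.linalg.norm(tn)
```

```text
nearL (array([ 0.52799142, -0.25381328,  0.07662781]), np.float64(0.00021446138861498946)) nearR (array([ 0.61319123, -0.26136945,  0.07720501]), np.float64(1.238349320813293e-05))
far [[0.57536962 0.32191194 0.08      ]
 [0.66062858 0.31458342 0.08      ]]
tin 1 [395.02934716 141.02813564] ((392.94964599609375, 153.8772430419922), (46.53904724121094, 52.94298553466797), 46.63673782348633) [0.61027055 0.2194055  0.155     ]
tin top [185.91426822 167.14342619] ((190.95986938476562, 167.24330139160156), (17.356983184814453, 18.018672943115234), 80.99838256835938) [0.61144183 0.2183181  0.155     ]
```

```bash
cat > m.py <<'E'
import sys; from h import *; from plant import bot
# args: x,y,z,yaw waypoints -> offsets and spins from the present pose
st=bot.read_state(); print(round(st["t"],2),st["position"].round(4),st["orientation"].round(2),st["finger_gap"],st["ft_force"].round(1))
for a in sys.argv[1:]:
    x,y,z,w=map(float,a.split(",")); print(a,*move(st,(x,y,z),w))
E
python3 m.py .4115,-.3235,.12,85 .4115,-.3235,.029,85
```

```text
3.27 [ 0.3977 -0.3653  0.3324] [-1.7998e+02 -7.0000e-02  8.5670e+01] 1.0002798544999918 [-0.   0.9 -0.2]
.4115,-.3235,.12,85 [ 42.7  10.6 212.4] 0.0117
.4115,-.3235,.029,85 [ 42.7  10.6 303.4] 0.0117
```

apply_moves(
  offset=[
    [43,10,210],
    [43,10,210],
    [43,10,210],
    [43,10,210],
    [43,10,210],
    [43,10,210],
    [43,10,235],
    [43,10,260],
    [43,10,280],
    [43,10,295],
    [43,10,303],
    [43,10,303],
    [43,10,303],
  ],
  spin=[0.012,0.012,0.012,0.012,0.012,0.012,0.012,0.012,0.012,0.012,0.012,0.012,0.012],
)

```text
t: 4.35
position: [0.4107, -0.3248, 0.0316]
orientation: [179.9, 0.1, 84.9]
ft_force: [-0.1, 0.3, 0.4]
finger_gap: 0.996
gripper_force: 0.0
```

apply_moves(
  offset=[
    [0,0,0],
    [0,0,0],
    [0,0,0],
    [0,0,0],
    [0,0,0],
    [0,0,0],
  ],
  spin=[0,0,0,0,0,0],
  grip=0.5,
  grip_force=20,
)

```text
t: 4.85
position: [0.4098, -0.325, 0.03]
orientation: [180.0, 0.0, 84.8]
ft_force: [-0.1, 0.7, 0.8]
finger_gap: 0.624
gripper_force: 20.0
```

```bash
python3 m.py .6043,.1393,.215,85 .6043,.1393,.115,85
```

```text
4.85 [ 0.4098 -0.325   0.03  ] [1.7996e+02 2.0000e-02 8.4840e+01] 0.6244680612302789 [-0.1  0.7  0.8]
.6043,.1393,.215,85 [ 480.   151.9 -185. ] -0.0029
.6043,.1393,.115,85 [480.  151.9 -85. ] -0.0029
```

apply_moves(
  offset=[
    [0,0,-15],
    [0,0,-45],
    [0,0,-80],
    [10,3,-110],
    [29,9,-135],
    [58,18,-155],
    [91,29,-170],
    [125,40,-180],
    [158,50,-185],
    [192,61,-185],
    [226,71,-185],
    [259,82,-185],
    [293,93,-185],
    [326,103,-185],
    [360,114,-185],
    [394,125,-185],
    [422,134,-185],
    [446,141,-185],
    [466,147,-185],
    [480,152,-185],
  ],
  spin=[0,0,0,0,0,0,0,0,0,0,0,0,0,0,0,0,0,0,0,0],
  grip=0.5,
  grip_force=25,
)

```text
t: 6.52
position: [0.6042, 0.1417, 0.2137]
orientation: [-179.9, -0.0, 84.9]
ft_force: [0.2, -0.2, -1.3]
finger_gap: 0.623
gripper_force: 25.0
```

apply_moves(
  offset=[
    [0,0,0],
    [0,0,0],
    [0,0,10],
    [0,0,30],
    [0,0,50],
    [0,0,70],
    [0,0,85],
    [0,0,93],
    [0,0,97],
    [0,0,97],
  ],
  spin=[0,0,0,0,0,0,0,0,0,0],
)

```text
t: 7.35
position: [0.6036, 0.1387, 0.1167]
orientation: [-179.9, 0.0, 84.8]
ft_force: [0.0, 0.0, -0.0]
finger_gap: 0.622
gripper_force: 25.0
```

```bash
python3 m.py .6043,.1393,.11,85
python3 - <<'E'
from plant import bot; import cv2
cv2.imwrite("pics/s1.png",cv2.resize(bot.snapshot("side")["image"][90:280,150:350,::-1],None,fx=3,fy=3))
E
```

```text
7.35 [0.6036 0.1387 0.1167] [-1.7992e+02  3.0000e-02  8.4790e+01] 0.6220940689436393 [ 0.  0. -0.]
.6043,.1393,.11,85 [0.7 0.6 6.7] -0.0037
```

View pics/s1.png

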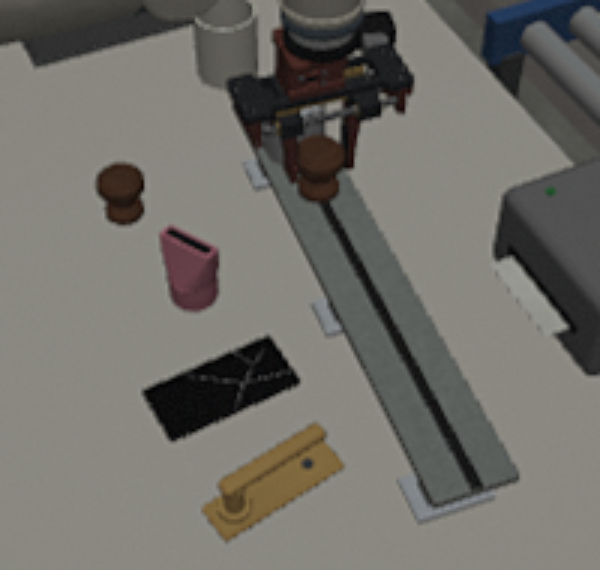

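The knob hangs upright over the strip at (318,170), a few mm above the shelf, and the handle's neck is at its robot-side end. I'll lower it slowly.

apply_moves(
  offset=[
    [0,0,2],
    [0,0,3.5],
    [0,0,5],
    [0,0,6],
    [0,0,6],
  ],
  spin=[0,0,0,0,0],
)

```text
t: 7.82
position: [0.6041, 0.1396, 0.1116]
orientation: [-180.0, 0.0, 84.8]
ft_force: [0.0, 0.3, -0.2]
finger_gap: 0.621
gripper_force: 25.0
```

apply_moves(
  offset=[
    [0,0,1],
    [0,0,2],
    [0,0,2],
    [0,0,2],
  ],
  spin=[0,0,0,0],
)

```text
t: 8.15
position: [0.6042, 0.1397, 0.11]
orientation: [180.0, -0.0, 84.8]
ft_force: [-0.6, -0.4, 1.6]
finger_gap: 0.627
gripper_force: 25.0
```

apply_moves(
  offset=[
    [0,0,0.7],
    [0,0,1.2],
    [0,0,1.2],
  ],
  spin=[0,0,0],
)

```text
t: 8.4
position: [0.6043, 0.1397, 0.11]
orientation: [179.9, -0.0, 84.9]
ft_force: [-3.1, 0.0, 5.5]
finger_gap: 0.625
gripper_force: 25.0
```

apply_moves(
  offset=[
    [0,0,0],
    [0,0,0],
    [0,0,0],
    [0,0,0],
    [0,0,0],
    [0,0,-10],
    [0,0,-40],
    [0,0,-80],
    [0,0,-100],
    [0,0,-100],
  ],
  spin=[0,0,0,0,0,0,0,0,0,0],
  grip=1.0,
)

```text
t: 9.23
position: [0.606, 0.1399, 0.2166]
orientation: [179.4, -0.2, 84.8]
ft_force: [0.3, 0.1, 1.3]
finger_gap: 1.0
gripper_force: 0.0
```

```bash
python3 m.py .419,.282,.12,85  .419,.282,.029,85
```

```text
9.23 [0.606  0.1399 0.2166] [ 1.7938e+02 -1.7000e-01  8.4840e+01] 1.0001836647139364 [0.3 0.1 1.3]
.419,.282,.12,85 [ 124.8 -199.1   96.6] -0.0027
.419,.282,.029,85 [ 124.8 -199.1  187.6] -0.0027
```

apply_moves(
  offset=[
    [125,-197,0],
    [125,-197,0],
    [125,-197,0],
    [125,-197,0],
    [125,-197,0],
    [125,-197,0],
    [125,-197,30],
    [125,-197,65],
    [125,-197,100],
    [125,-197,130],
    [125,-197,155],
    [125,-197,170],
    [125,-197,178],
    [125,-197,178],
    [125,-197,178],
  ],
  spin=[0,0,0,0,0,0,0,0,0,0,0,0,0,0,0],
)

```text
t: 10.48
position: [0.4193, 0.2818, 0.0309]
orientation: [180.0, -0.0, 84.8]
ft_force: [-0.3, -0.5, -0.2]
finger_gap: 1.002
gripper_force: 0.0
```

```bash
python3 m.py .419,.282,.029,85
```

```text
10.48 [0.4193 0.2818 0.0309] [179.99  -0.    84.84] 1.0019827762785678 [-0.3 -0.5 -0.2]
.419,.282,.029,85 [ 0.2 -0.3  1.9] -0.0028
```

apply_moves(
  offset=[
    [0,0,1],
    [0,0,1],
    [0,0,1],
    [0,0,1],
    [0,0,1],
    [0,0,1],
    [0,0,-14],
    [0,0,-44],
    [0,0,-80],
    [-10,10,-110],
    [-26,26,-135],
    [-48,48,-155],
    [-73,73,-165],
    [-99,99,-170],
    [-125,125,-170],
    [-150,150,-170],
    [-172,172,-170],
    [-188,188,-170],
    [-198,198,-170],
    [-198,198,-170],
  ],
  spin=[0,0,0,0,0,0,0,0,0,0,0,0,0,0,0,0,0,0,0,0],
  grip=0.5,
  grip_force=25,
)

```text
t: 12.15
position: [0.5995, 0.0645, 0.1993]
orientation: [-179.9, 0.0, 84.7]
ft_force: [0.9, 0.5, -1.0]
finger_gap: 0.629
gripper_force: 25.0
```

apply_moves(
  offset=[
    [0,0,10],
    [0,0,30],
    [0,0,50],
    [0,0,68],
    [0,0,78],
    [0,0,83],
    [0,0,83],
  ],
  spin=[0,0,0,0,0,0,0],
)

```text
t: 12.73
position: [0.5975, 0.0677, 0.1161]
orientation: [-179.9, 0.0, 84.9]
ft_force: [-0.2, -0.0, -1.0]
finger_gap: 0.625
gripper_force: 25.0
```

```bash
python3 m.py .598,.0668,.11,85
```

```text
12.73 [0.5975 0.0677 0.1161] [-1.7987e+02  1.0000e-02  8.4910e+01] 0.624590244671769 [-0.2 -0.  -1. ]
.598,.0668,.11,85 [-0.8  0.6  6.1] -0.0015
```

apply_moves(
  offset=[
    [-0.8,0.5,2],
    [-0.8,0.5,4],
    [-0.8,0.5,5.5],
    [-0.8,0.5,6.5],
    [-0.8,0.5,7.5],
    [-0.8,0.5,8],
    [-0.8,0.5,8],
  ],
  spin=[0,0,0,0,0,0,0],
)

```text
t: 13.32
position: [0.5992, 0.0658, 0.11]
orientation: [180.0, -0.0, 84.8]
ft_force: [-0.4, -1.0, 0.2]
finger_gap: 0.626
gripper_force: 25.0
```

apply_moves(
  offset=[
    [0,0,0.7],
    [0,0,1.4],
    [0,0,1.4],
  ],
  spin=[0,0,0],
)

```text
t: 13.57
position: [0.5992, 0.0658, 0.11]
orientation: [179.9, -0.0, 84.8]
ft_force: [-2.8, 0.2, 6.6]
finger_gap: 0.624
gripper_force: 25.0
```

apply_moves(
  offset=[
    [0,0,0],
    [0,0,0],
    [0,0,0],
    [0,0,0],
    [0,0,0],
    [0,0,-10],
    [0,0,-40],
    [0,0,-75],
    [10,-30,-100],
    [22,-70,-100],
    [34,-110,-100],
    [44,-140,-100],
    [49,-157,-100],
    [49,-157,-80],
    [49,-157,-50],
    [49,-157,-20],
    [49,-157,10],
    [49,-157,20],
    [49,-157,25],
    [49,-157,25],
  ],
  spin=[0,0,0,0,0,0,0,0,-0.1,-0.2,-0.3,-0.4,-0.5,-0.6,-0.636,-0.636,-0.636,-0.636,-0.636,-0.636],
  grip=1.0,
)

```text
t: 15.23
position: [0.447, 0.1288, 0.0832]
orientation: [-180.0, -0.0, 121.3]
ft_force: [0.3, -0.1, 0.1]
finger_gap: 1.001
gripper_force: 0.0
```

```bash
python3 m.py .4463,.129,.058,121.3; python3 snapw.py w5;  python3 - <<'E'
from h import *; import pickle
s,st=pickle.load(open("w5.pkl","rb")); print(proj(s,[[.4463,.129,.085]],st))
E
```

```text
15.23 [0.447  0.1288 0.0832] [-1.7997e+02 -1.0000e-02  1.2128e+02] 1.0007402738679119 [ 0.3 -0.1  0.1]
.4463,.129,.058,121.3 [ 0.5 -0.4 25.2] -0.0004
15.2333 [0.44696266 0.12876764 0.08318912] [-1.79965716e+02 -1.18307134e-02  1.21278778e+02] 2.4028314455338236
[[257.07831527 234.80812421]]
```

View pics/w5.png

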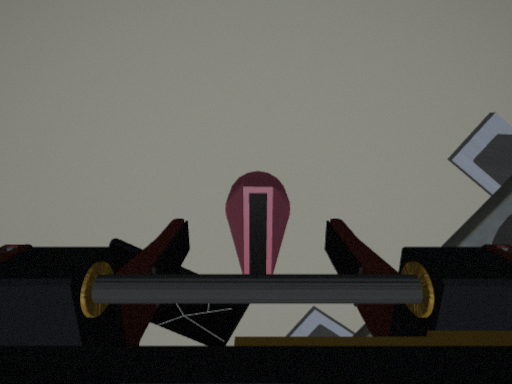

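The mouth is centred and parallel between the open fingers, at about (258,235).

apply_moves(
  offset=[
    [0,-0.4,12],
    [0,-0.4,20],
    [0,-0.4,25],
    [0,-0.4,25],
    [0,-0.4,25],
  ],
  spin=[0,0,0,0,0],
)

```text
t: 15.7
position: [0.4465, 0.1285, 0.0577]
orientation: [-180.0, -0.0, 121.3]
ft_force: [0.0, -0.1, 0.7]
finger_gap: 1.003
gripper_force: 0.0
```

apply_moves(
  offset=[
    [0,0,0],
    [0,0,0],
    [0,0,0],
    [0,0,0],
    [0,0,0],
    [0,0,0],
    [0,0,0],
    [0,0,0],
    [0,0,0],
    [0,0,-10],
    [0,0,-35],
    [0,0,-70],
    [0,0,-105],
    [0,0,-130],
    [0,0,-140],
    [0,0,-140],
    [0,0,-140],
  ],
  spin=[0,0,0,0,0,0,0,0,0,0,0,0,0,0,0,0,0],
  grip=0.05,
  grip_force=15,
)

```text
t: 17.12
position: [0.4467, 0.1286, 0.1975]
orientation: [-180.0, -0.0, 121.3]
ft_force: [-0.8, 0.2, -0.7]
finger_gap: 0.051
gripper_force: 0.0
```

```bash
python3 m.py .5913,-.0109,.2,85
```

```text
17.12 [0.4467 0.1286 0.1975] [-179.99   -0.    121.28] 0.05053911095262706 [-0.8  0.2 -0.7]
.5913,-.0109,.2,85 [-194.3   51.2   -2.5] 0.6332
```

```bash
python3 snapw.py w6
python3 - <<'E'
from h import *; import pickle; from plant import bot
a=pickle.load(open("w6.pkl","rb"))[0]["image"]; s=bot.snapshot("side"); pickle.dump(s,open("s2.pkl","wb"))
b=cv2.resize(s["image"][90:282,150:350],(400,384))
im=np.hstack([cv2.resize(a,(400,300)),cv2.resize(b,(400,300))]); cv2.imwrite("pics/c2.png",im[:,:,::-1])
E
```

```text
17.1167 [0.44667171 0.12858931 0.19751542] [-1.79991634e+02 -2.46277312e-03  1.21281968e+02] 2.5410890210582138
```

View pics/c2.png

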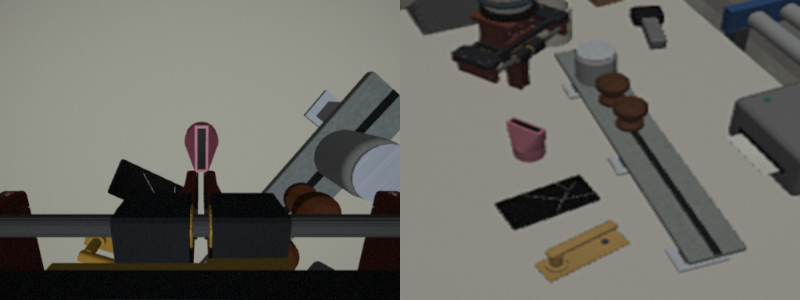

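The nozzle still stands where it was, with its mouth at about (202,145) in the left panel. The fingers hadn't finished closing when I lifted, so I'll remeasure and retry with more closing time.

```bash
cat > slot.py <<'E'
import sys,pickle; from h import *
s,st=pickle.load(open(sys.argv[1]+".pkl","rb")); z=float(sys.argv[2])
im=s["image"]; m=masks(im)["pink"]; c=max(blobs(m),key=cv2.contourArea); h=np.zeros_like(m); cv2.fillPoly(h,[cv2.convexHull(c)],255)
g=cv2.cvtColor(im,cv2.COLOR_RGB2HSV)[:,:,2]; d=((h>0)&(g<60)).astype(np.uint8)*255
c=max(blobs(d,5),key=cv2.contourArea)
print(cv2.boundingRect(c),cv2.minAreaRect(plane(s,c[:,0],z,st)[:,:2].astype(np.float32)*1000))
E
python3 slot.py w6 .085; python3 slot.py w5 .085
```

```text
(253, 165, 10, 51) ((446.4786071777344, 128.91366577148438), (9.601795196533203, 53.69651794433594), 31.234912872314453)
(249, 194, 18, 81) ((446.755126953125, 128.6061553955078), (10.592019081115723, 54.92756652832031), 30.73118782043457)
```

apply_moves(
  offset=[
    [0,0,0],
    [0,0,20],
    [0,0,45],
    [0,0,70],
    [0,0,90],
    [0,0,110],
    [0,0,125],
    [0,0,135],
    [0,0,140],
    [0,0,140],
    [0,0,140],
  ],
  spin=[0,0,0,0,0,0,0,0,0,0,0],
  grip=0.5,
)

```text
t: 18.13
position: [0.4468, 0.1286, 0.0583]
orientation: [180.0, 0.0, 121.3]
ft_force: [-0.6, 0.2, 0.6]
finger_gap: 0.503
gripper_force: 0.0
```

apply_moves(
  offset=[
    [0,0,0],
    [0,0,0],
    [0,0,0],
    [0,0,0],
    [0,0,0],
    [0,0,0],
    [0,0,0],
    [0,0,0],
  ],
  spin=[0,0,0,0,0,0,0,0],
  grip=0.05,
  grip_force=15,
)

```text
t: 18.8
position: [0.447, 0.1287, 0.0585]
orientation: [180.0, 0.0, 121.3]
ft_force: [0.7, -0.4, 2.8]
finger_gap: 0.203
gripper_force: 15.0
```

apply_moves(
  offset=[
    [0,0,-8],
    [0,0,-30],
    [0,0,-62],
    [0,0,-95],
    [-6,2,-125],
    [-18,5,-145],
    [-40,10,-150],
    [-68,18,-150],
    [-98,26,-150],
    [-128,34,-150],
    [-156,41,-150],
    [-178,47,-150],
    [-190,50,-150],
    [-194,51,-150],
    [-194,51,-150],
    [-194,51,-140],
    [-194,51,-120],
    [-194,51,-100],
    [-194,51,-90],
    [-194,51,-87],
  ],
  spin=[0,0,0,0,0,0.02,0.08,0.17,0.26,0.35,0.44,0.53,0.6,0.6335,0.6335,0.6335,0.6335,0.6335,0.6335,0.6335],
)

```text
t: 20.47
position: [0.5894, -0.0101, 0.1419]
orientation: [-179.7, 0.0, 85.1]
ft_force: [-0.1, -0.2, -1.1]
finger_gap: 0.205
gripper_force: 15.0
```

```bash
python3 m.py .5913,-.0109,.138,85
```

```text
20.47 [ 0.5894 -0.0101  0.1419] [-179.73    0.     85.07] 0.20499208015533 [-0.1 -0.2 -1.1]
.5913,-.0109,.138,85 [-0.7  2.   3.9] 0.0012
```

apply_moves(
  offset=[
    [0,0,0],
    [0,0,0],
    [0,0,0],
  ],
  spin=[0,0,0],
)

```text
t: 20.72
position: [0.5915, -0.0106, 0.1467]
orientation: [179.9, -0.0, 85.0]
ft_force: [0.2, -0.4, -1.1]
finger_gap: 0.203
gripper_force: 15.0
```

```bash
python3 m.py .5913,-.0109,.138,85
```

```text
20.72 [ 0.5915 -0.0106  0.1467] [179.86  -0.    85.01] 0.20328392429134415 [ 0.2 -0.4 -1.1]
.5913,-.0109,.138,85 [-0.3 -0.2  8.7] 0.0002
```

apply_moves(
  offset=[
    [0,0,2.5],
    [0,0,5],
    [0,0,6.5],
    [0,0,7.5],
    [0,0,8.5],
    [0,0,9],
    [0,0,9],
  ],
  spin=[0,0,0,0,0,0,0],
)

```text
t: 21.3
position: [0.5913, -0.0107, 0.1385]
orientation: [179.9, -0.0, 85.0]
ft_force: [-2.4, 0.2, 8.3]
finger_gap: 0.207
gripper_force: 15.0
```

apply_moves(
  offset=[
    [0,0,0],
    [0,0,0],
    [0,0,0],
    [0,0,0],
    [0,0,-8],
    [0,0,-30],
    [0,0,-60],
    [-10,-12,-70],
    [-30,-35,-70],
    [-50,-58,-70],
    [-71,-82,-70],
    [-95,-110,-60],
    [-120,-138,-40],
    [-135,-156,-10],
    [-141,-163,20],
    [-141,-163,40],
    [-141,-163,47],
    [-141,-163,47],
    [-141,-163,47],
    [-141,-163,47],
  ],
  spin=[0,0,0,0,0,0,0,0.11,0.22,0.33,0.44,0.55,0.66,0.77,0.88,0.99,1.1,1.2,1.294,1.294],
  grip=0.6,
)

```text
t: 22.97
position: [0.4162, -0.137, 0.0892]
orientation: [-180.0, 0.0, 10.6]
ft_force: [-0.9, -1.2, -0.0]
finger_gap: 0.598
gripper_force: 0.0
```

apply_moves(
  offset=[
    [0,0,0],
    [0,0,0],
  ],
  spin=[0,0],
)

```text
t: 23.13
position: [0.4165, -0.137, 0.0894]
orientation: [180.0, -0.0, 11.0]
ft_force: [0.4, -0.0, -0.5]
finger_gap: 0.603
gripper_force: 0.0
```

```bash
python3 snapw.py w7; python3 m.py .4164,-.1373,.034,10.85
python3 - <<'E'
from h import *; import pickle; from plant import bot
a=pickle.load(open("w7.pkl","rb"))[0]["image"]; s=bot.snapshot("side"); pickle.dump(s,open("s3.pkl","wb"))
b=s["image"][90:282,150:350]
im=np.hstack([cv2.resize(a,(400,300)),cv2.resize(b,(400,300))]); cv2.imwrite("pics/c3.png",im[:,:,::-1])
E
```

```text
23.1333 [ 0.41645344 -0.13696386  0.08942073] [ 1.79986407e+02 -2.06178996e-02  1.10020121e+01] 0.6889365107793213
23.18 [ 0.4165 -0.1369  0.0894] [ 1.7999e+02 -2.0000e-02  1.0980e+01] 0.601097788368598 [-0.5  0.8 -0. ]
.4164,-.1373,.034,10.85 [-0.1  0.3 55.4] 0.0023
```

View pics/c3.png

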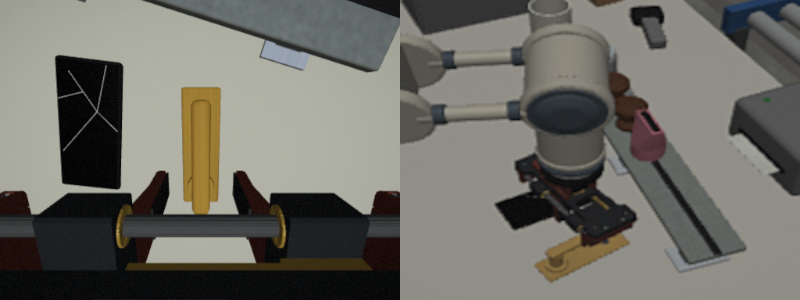

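The nozzle stands on the strip beside the knobs, upright. In the wrist view the handle is parallel to the fingers and centred at x≈201. I'll check the plate ends by projection before descending.

Run:
```python
from h import *; import pickle
s,st=pickle.load(open("w7.pkl","rb"))
c=max(blobs(masks(s["image"])["brass"][:262],200),key=cv2.contourArea); print(cv2.boundingRect(c))
u=np.array([np.cos(.1893),np.sin(.1893)]); o=np.array([.4243,-.1358])
for x,z in [(70,.008),(-70,.008),(65,.060),(-8,.06),(-50,.06)]: print(x,z,proj(s,[*(o+u*x/1000),z],st)[0].round(1))
```

```text
(233, 112, 49, 150)
70 0.008 [256.9 111.5]
-70 0.008 [256.6 259.1]
65 0.06 [257.  116.6]
-8 0.06 [256.8 218.2]
-50 0.06 [256.7 268.6]
```

apply_moves(
  offset=[
    [0,0,15],
    [0,0,30],
    [0,0,42],
    [0,0,50],
    [0,0,55],
    [0,0,55],
    [0,0,55],
  ],
  spin=[0.002,0.002,0.002,0.002,0.002,0.002,0.002],
)

```text
t: 23.82
position: [0.4164, -0.137, 0.0342]
orientation: [180.0, 0.0, 10.7]
ft_force: [0.7, -0.5, -0.1]
finger_gap: 0.603
gripper_force: 0.0
```

apply_moves(
  offset=[
    [0,0,0],
    [0,0,0],
    [0,0,0],
    [0,0,0],
    [0,0,0],
    [0,0,0],
    [0,0,0],
    [0,0,0],
    [0,0,0],
  ],
  spin=[0,0,0,0,0,0,0,0,0],
  grip=0.05,
  grip_force=40,
)

```text
t: 24.57
position: [0.4164, -0.137, 0.0342]
orientation: [180.0, -0.0, 10.7]
ft_force: [-0.8, 0.1, 1.7]
finger_gap: 0.203
gripper_force: 40.0
```

apply_moves(
  offset=[
    [0,0,-6],
    [0,0,-22],
    [0,0,-50],
    [0,0,-80],
    [0,0,-108],
    [0,0,-125],
    [5,1,-130],
    [15,3,-130],
    [30,6,-130],
    [48,9,-130],
    [66,13,-130],
    [84,16,-130],
    [102,20,-130],
    [120,23,-130],
    [136,26,-130],
    [148,28,-130],
    [156,30,-130],
    [160,30.5,-130],
    [161,31,-130],
    [161,31,-130],
  ],
  spin=[0,0,0,0,0,0,-0.04,-0.12,-0.22,-0.33,-0.44,-0.55,-0.66,-0.77,-0.88,-0.99,-1.1,-1.19,-1.26,-1.295],
)

```text
t: 26.23
position: [0.5799, -0.1371, 0.1623]
orientation: [-179.8, -0.0, 85.1]
ft_force: [-0.0, -0.3, -4.6]
finger_gap: 0.201
gripper_force: 40.0
```

apply_moves(
  offset=[
    [0,0,0],
    [0,0,8],
    [0,0,22],
    [0,0,34],
    [0,0,40],
    [0,0,42],
    [0,0,42],
    [0,0,42],
  ],
  spin=[0,0,0,0,0,0,0,0],
)

```text
t: 26.9
position: [0.5803, -0.1374, 0.1221]
orientation: [180.0, 0.0, 84.9]
ft_force: [0.2, -0.5, -4.5]
finger_gap: 0.204
gripper_force: 40.0
```

```bash
python3 m.py .5802,-.1373,.114,85
python3 - <<'E'
from h import *; import pickle; from plant import bot
S={n:bot.snapshot(n) for n in("side","top")}; pickle.dump(S,open("s4.pkl","wb"))
a=S["top"]["image"][140:260,140:360]; b=S["side"]["image"][90:282,150:350]
im=np.hstack([cv2.resize(a,(400,300)),cv2.resize(b,(400,300))]); cv2.imwrite("pics/c4.png",im[:,:,::-1])
E
```

```text
26.9 [ 0.5803 -0.1374  0.1221] [179.99   0.    84.92] 0.20381768385168655 [ 0.2 -0.5 -4.5]
.5802,-.1373,.114,85 [ 0.1 -0.1  8.1] -0.0014
```

apply_moves(
  offset=[
    [0,0,2],
    [0,0,4],
    [0,0,5.5],
    [0,0,6.5],
    [0,0,7.5],
    [0,0,8],
    [0,0,8],
  ],
  spin=[0,0,0,0,0,0,0],
)

```text
t: 27.58
position: [0.5803, -0.1374, 0.1142]
orientation: [180.0, 0.0, 84.9]
ft_force: [-0.7, -0.4, -3.6]
finger_gap: 0.2
gripper_force: 40.0
```

apply_moves(
  offset=[
    [0,0,0.5],
    [0,0,1],
    [0,0,1],
    [0,0,1],
  ],
  spin=[0,0,0,0],
)

```text
t: 27.92
position: [0.5803, -0.1374, 0.1142]
orientation: [180.0, 0.0, 84.9]
ft_force: [-4.5, 1.7, 4.6]
finger_gap: 0.202
gripper_force: 40.0
```

apply_moves(
  offset=[
    [0,0,0],
    [0,0,0],
    [0,0,0],
    [0,0,0],
    [0,0,0],
    [0,0,-8],
    [0,0,-30],
    [0,0,-60],
    [0,0,-95],
    [0,0,-130],
    [0,-30,-150],
    [0,-65,-160],
    [0,-100,-160],
    [0,-130,-160],
    [0,-150,-160],
    [0,-150,-160],
    [0,-150,-160],
  ],
  spin=[0,0,0,0,0,0,0,0,0,0,0,0,0,0,0,0,0],
  grip=0.5,
)

```text
t: 29.33
position: [0.4307, -0.1242, 0.2744]
orientation: [179.8, 0.0, 84.9]
ft_force: [0.7, -0.7, -0.8]
finger_gap: 0.502
gripper_force: 0.0
```

```bash
python3 snapw.py w8
python3 - <<'E'
from h import *; import pickle; from plant import bot
S={n:bot.snapshot(n) for n in("side","top")}; pickle.dump(S,open("s5.pkl","wb"))
w,st=pickle.load(open("w8.pkl","rb"))
b=S["side"]["image"][90:282,150:350]; t=S["top"]["image"][145:205,150:350]
im=np.vstack([np.hstack([cv2.resize(w["image"],(400,300)),cv2.resize(b,(400,300))]),cv2.resize(t,(800,240))]); cv2.imwrite("pics/c5.png",im[:,:,::-1])
old=pickle.load(open("s0.pkl","rb"))["top"]["image"]; m=masks(S["top"]["image"])
for k in("brown","pink","brass"):
  for c in blobs(m[k],20):
    (x,y),wh,a=cv2.minAreaRect(c)
    if 150<x<350 and 150<y<210: print(k,np.round([x,y,*wh,a],1),plane(S["top"],[x,y],{"brown":.128,"pink":.13,"brass":.088}[k])[0].round(3), cv2.minAreaRect(plane(S["top"],c[:,0],.088)[:,:2].astype(np.float32)*1000) if k=="brass" else "")
E
```

```text
29.3333 [ 0.43069782 -0.12418311  0.27437149] [1.79829385e+02 4.25682671e-02 8.49039813e+01] 3.015484313104381
brown [237.5 171.5  13.   13.   90. ] [0.6   0.065 0.128] 
pink [260.  174.5  15.   18.   90. ] [ 0.589 -0.01   0.13 ] 
brass [294.5 177.   12.   39.   90. ] [ 0.586 -0.13   0.088] ((585.7987670898438, -129.70623779296875), (134.7930450439453, 42.04753494262695), 88.8673324584961)
```

View pics/c5.png

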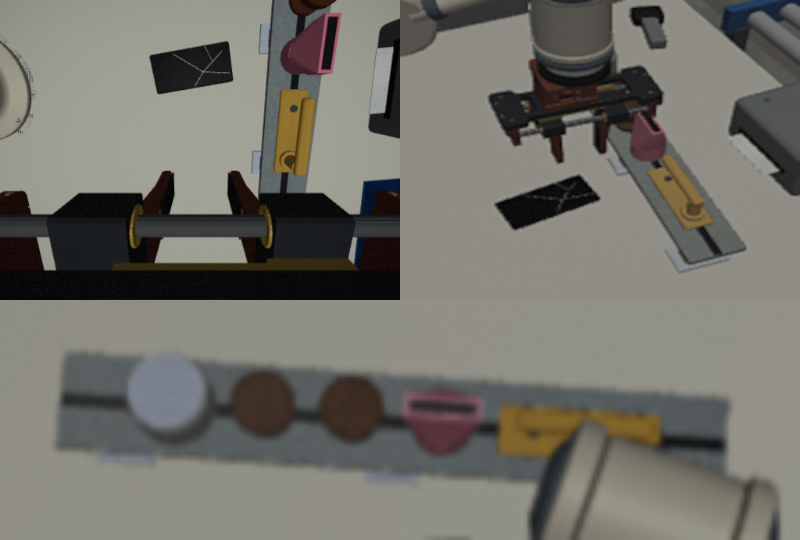

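```bash
python3 slot.py w8 .165
python3 - <<'E'
from h import *; import pickle
s,st=pickle.load(open("w8.pkl","rb")); c=max(blobs(masks(s["image"])["brass"][:235],200),key=cv2.contourArea)
X=plane(s,c[:,0],.088,st); v=(X[:,:2]-[.5922,0])@np.array([[.0869,.9962],[.9962,-.0869]]).T*1000
print("along",v[:,0].min(),v[:,0].max(),"across min",v[:,1].min())
for a in range(-190,-70,25):
  k=abs(v[:,0]-a)<6; print(a,v[k,1].min().round(1))
E
```

```text
(412, 22, 21, 67) ((591.107421875, -11.058809280395508), (54.69154357910156, 10.461463928222656), 84.9600830078125)
along -204.6172445348518 -60.044927625483936 across min -23.545251273580732
-190 -23.2
-165 -23.4
-140 -23.5
-115 -23.3
-90 -23.4
```

```bash
python3 -c "
from plant import bot
print(bot.finish_job())"
```

```text
the job is handed in; nothing more can be done
None
```

The job is handed in at about 29 s: tin, two knobs, nozzle and handle stand in one line on the centre strip with roughly 17 mm gaps, and I left the tin, phone, mug and carton alone; the nozzle needed a second grasp, as my first lift came before the fingers had closed.

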